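Part a gear housing's dowelled cover with a wedge, end by end

TASK

The bolts are out of the small gear housing's cover, but it still sits tight on its two dowels. Take the double-ended nylon wedge and work it into the pry slot at one end and then the other, in turn, so that the cover comes up evenly until both ends stand about 4 mm open and it is level again; a cocked cover binds and its seat gets marred, so ease off and change ends as soon as the push stiffens. Lift it with the wedge only, not with the hand, leave the other things where they are, and lay the wedge flat on the bench when you are done.

Things in the scene. Friction and masses are not known exactly. Their poses are not given: they have to be found in the camera images.
- housing: Lower half of a small grey cast gear housing, bolted down: foot 152 x 84 mm, 9 mm thick, hex bolts 17 mm high. Origin under its centre on the bench; z up, x along its length, +x to the robot's left, +y (shaft stub) towards the robot. Flat parting face 40 mm above the bench. A pry slot is open at each end, x = +58 and -58 mm.
- slot_left (a point): Mouth of the left pry slot: middle of its floor, under the cover's lip, x = +58, z = 40 mm of the housing. The slot is 40 mm wide, 4 mm high while the cover is seated, and 40 mm deep (inwards, -x). The floor is the flat parting face; outside the lip it runs on for 2 mm and a small bevel.
- slot_right (a point): The same at the right end, x = -58 mm of the housing; that slot runs inwards along +x.
- cover: Upper half, the cover: 112 x 80 mm flange, domed, top of its hex breather plug 73 mm above the bench; over each slot a rounded lip, edge radius 2.5 mm, 36 mm wide, 58 mm from the centre. Too wide to grip, 0.35 kg. Origin on the parting face, 44 mm from the centre towards +x; axes as the housing's. Over 24 N from the wedge, or one end leading by 4 mm, mars its seat.
- dowel_left (a joint): How far the cover's left end (x = +44 mm of the housing) has risen on its tight dowel, m: 0 seated, at most 0.009. It stays where it was raised, but springs back by up to 1.5 mm when the wedge is drawn from a bound cover.
- dowel_right (a joint): The same for the right end (x = -44 mm). With the cover level an end takes 8 to 18 N at its lip to rise, and some 3 N more for every mm by which it then leads the other: the cocked cover binds. Which end is tighter, and by how much, differs every time; it cannot be seen, only felt.
- wedge: White nylon wedge with a blade at both ends, lying flat at the left: 120 x 24 mm, 0.07 kg. Origin: centre of its underside; x along its length, z up; same either way round. Blades 24 mm wide, edges at x = +60 and -60 mm; lower face flat, 10 mm above the underside; upper face slopes at 14 degrees from 1.5 mm thickness at the edge to 12.7 mm at the block.
- wedge_grip (a point): Where to grip: 23 mm above the wedge's underside, in its middle block, 30 mm long, 24 mm wide (along y, grip across this), 30 mm tall. With a blade sliding on the slot floor (friction 0.15) the push along it is about 0.43 of its lift on the lip. Contact and grip give 1 to 2 mm before the lip moves. The vice nearby is 85 mm tall.
- bolt_1: Steel M12 bolt, 21 x 18 x 50 mm, standing on its head near the bench's front edge; bystander. Origin under its centre.
- bolt_2: A second, equal bolt beside it; bystander.
- scraper: Flat white plastic scraper, 174 x 22 x 8 mm, lying behind the wedge; bystander, not the tool for this job. Origin under its centre.

How it is judged:
On the way, in this order (a step that is already met when the one before it is completed fails the run):
1. one end of the cover is started: lifted more than 1 mm (value of joint any of dowel_left, dowel_right above 0.001 m), for 0.1 s.
2. the other end has followed: both ends lifted more than 1 mm (value of joint each of dowel_left, dowel_right above 0.001 m), for 0.1 s.
At the end, for the whole second after the job is handed in: Both ends of the cover stand at least 3.6 mm above their seated height and it is level within 0.025 rad (about 2 mm between the dowels); the wedge lies flat (within 4 mm and 0.08 rad) and still on the bench (value of joint each of dowel_left, dowel_right above 0.0036 m and angle between cover's own z axis and vertical below 0.025 rad and height (world z) of wedge below 0.004 m and angle between wedge's own z axis and vertical below 0.08 rad and linear speed of wedge below 0.01 m/s); the robot touches nothing.
It fails at once if the wedge presses on the cover with more than 24 N (its seat is marred) (contact force between wedge and cover above 24 N).
It fails at once if the cover is cocked by more than 0.045 rad (4 mm between the dowels) (angle between cover's own z axis and vertical above 0.045 rad).
It fails at once if the hand bears on the cover with more than 6 N (contact force between any of the fingers, the arm and cover above 6 N).
It fails at once if a bystander (bolt or scraper) is moved by more than 30 mm (distance of any of bolt_1, bolt_2, scraper from where it was at the start of the episode above 0.03 m).
It also fails if it takes over 72 s, if anything falls off the work surface, if the arm or the gripper's body presses on something with over 40 N, if the wrist force passes 120 N, or if a joint passes its speed limit or range.

ROBOT

A 7-joint arm with a two-finger parallel gripper is mounted at the origin on a cart in front of the work surface, level with it; the furniture and walls round the work are solid. World frame = base frame: x ahead of the robot, y to its left, z up, the work surface at z = 0. Lengths are in m, angles in rad, forces in N, time in s.
With the tool pointing down it reaches from about 0.4 to 0.9 m from the base axis. Payload 5.5 kg.
Tool frame: the origin (TCP) lies on the front face of the gripper's body, between the roots of the fingers; the fingertips stand 66 mm ahead of it and the grasp point (between the pads) lies 47 mm ahead of it; z points along the fingers, y is the line along which they close (so a half turn about z gives the same grasp; the last joint's range is limited). The gripper opens to 92 mm and grips with 3 to 60 N. Pads are 19 mm wide; open, the fingers measure 130 mm over their backs; the gripper's body (75 mm by 190 mm) begins 47 mm behind the grasp point.
Start: joints at [-0.908, 0.501, -0.427, 1.55, 0.221, 1.138, -0.21], TCP at [0.253, 0.599, 0.292] pointing down, gripper open.
Joint ranges: [-2.88, 2.88], [-0.31, 2.03], [-1.54, 1.56], [0.2, 2.42], [-1.41, 4.55], [0.19, 2.02], [-2.57, 2.57]. Speed limits (rad/s): [2.57, 2.57, 3.14, 3.14, 3.14, 3.14, 3.14].

INTERFACE

Orientations are given as a unit quaternion [w, x, y, z].
In Python, from plant import ctrl, cams gives the robot as it stands.
- The arm moves only by the tool play_rows, never from a script. Its argument "deltas" is a list that holds one entry, the list of rows, each a list of 5 numbers: the closure in counts, from 0 (fully open) to 255 (shut), then the shift along the world's x, y, z in m, then the turn about the world's z in degrees. A call has 1 to 8 rows; each row is the pose to reach, as a shift and turn from the pose commanded when the call began; what a row does not reach only later rows make up. A row lasts 1/8 s, in which the tool goes at most 62.5 mm and 10.7 degrees, less where a joint would pass 70% of its speed; a pose out of reach is approached as far as the arm can. A call with a gripper value outside its range is refused whole. The fingers move at their own pace and stop on an object; "grip_force" is the grip in N (left out, the last holds). Time passes only in rows, so rows that repeat a pose let the fingers close. It gives the time, the measured TCP pose, the force, the opening and the grip force at its end, in the units of the state.
- ctrl.sense(): the state, without advancing time (a new reading comes with each control period).
- cams.snapshot(name): name is "scene" or "top" or "wrist"; returns the picture (384x512x3 uint8, red, green, blue); there is no depth.
- cams.camera_model(name): a dict with "mtx" (3x3 intrinsics, pixels), "D" ([k1, k2, p1, p2, k3] as OpenCV has them; the pictures are not rectified), "camera_from_world" (4x4, takes a point from world to camera coordinates). Camera axes: x right, y down, z forward; pixel columns grow to the right and rows downward; lengths in m; the calibration is good to about 2 mm. A picture is of the moment at which its call begins: read the wrist's pose just before it. camera_model takes no time and is no camera call; for the wrist camera it gives the pose at the moment of the call.
- ctrl.sign_off(): hands the job in; it is judged then, once.
The state is a dict: "clock": time; "qpos": joint angles; "dq": joint speeds; "joint_torque": joint torques, N m; "eef_pos": TCP position; "tool_rot": TCP orientation; "contact_force": force on the tool from outside, world axes, zero at the start; "moment": the same for the moment, N m; "grip_width": finger opening in m; "finger_force": force on a finger pad.
Only numpy, scipy, OpenCV 4.12 (cv2) and the standard library are available. Lean on these libraries where they do the work, as an engineer would, in place of code of your own. Each camera call takes 0.05 s, during which the arm holds its last target. There are 200 camera calls.

## Working session

There is one attempt and no reset: what is moved stays moved. The work goes in short steps, Python scripts to look and compute and a tool call to move; the robot and the scene stay as the last step left them, time stands still between calls to the robot, and variables do not carry over. Pictures are saved under pics/ and viewed, at most 10 in all, crops included, and the job is handed in when it is done.

Besides the shell and the picture viewer there is one more tool, called by a JSON object that holds its "fn" and its "kwargs", one argument or row to a line. play_rows: Moves the arm, as the interface text tells. Its arguments: {"type":"object","properties":{"deltas":{"type":"array"},"grip_force":{"type":"number"}},"required":["deltas"]}

```bash
ls; mkdir -p pics
python3 - <<'E'
from plant import ctrl,cams
import cv2,numpy as np
for n in ["scene","top","wrist"]:
    im=cams.snapshot(n); cv2.imwrite(f"pics/{n}0.png",im[:,:,::-1]); m=cams.camera_model(n)
    print(n,np.round(m["camera_from_world"],3).tolist(),np.round(m["mtx"],1).tolist(),m["D"])
s=ctrl.sense();print({k:np.round(v,4).tolist() for k,v in s.items()})
E
python3 -c "
import cv2,numpy as np
t=cv2.imread('pics/top0.png');cv2.imwrite('pics/top0b.png',cv2.resize(t,(800,600),interpolation=cv2.INTER_CUBIC))"
```

```text
pics
scene [[-0.48, -0.877, -0.001, 0.324], [-0.465, 0.255, -0.848, 0.288], [0.744, -0.407, -0.53, 0.513], [0.0, 0.0, 0.0, 1.0]] [[358.1, 0.0, 264.8], [0.0, 358.1, 190.7], [0.0, 0.0, 1.0]] [0.02226416 0.         0.         0.         0.        ]
top [[-0.007, -1.0, -0.001, 0.073], [-0.994, 0.007, -0.11, 0.508], [0.11, -0.0, -0.994, 0.986], [0.0, 0.0, 0.0, 1.0]] [[435.2, 0.0, 255.3], [0.0, 435.2, 197.6], [0.0, 0.0, 1.0]] [-0.10762266  0.          0.          0.          0.        ]
wrist [[0.388, 0.922, -0.002, -0.648], [0.881, -0.371, 0.293, -0.038], [0.269, -0.115, -0.956, 0.392], [0.0, 0.0, 0.0, 1.0]] [[289.2, 0.0, 255.5], [0.0, 289.2, 189.4], [0.0, 0.0, 1.0]] [-0.04359235  0.          0.          0.          0.        ]
{'clock': 0.15, 'qpos': [-0.9078, 0.5016, -0.4268, 1.5512, 0.2208, 1.1383, -0.2103], 'dq': [0.0001, -0.0021, 0.0006, -0.0014, 0.0012, -0.0012, 0.001], 'joint_torque': [-0.0061, -56.7101, -5.8247, -27.9455, -0.0686, 0.0265, 0.0001], 'eef_pos': [0.2529, 0.5983, 0.2914], 'tool_rot': [-0.0002, 0.1985, 0.9801, -0.0007], 'contact_force': [0.4937, -0.6053, -1.0011], 'moment': [-0.0084, -0.0267, -0.0128], 'finger_force': 0.0, 'grip_width': 0.0918}
```

View pics/top0b.png

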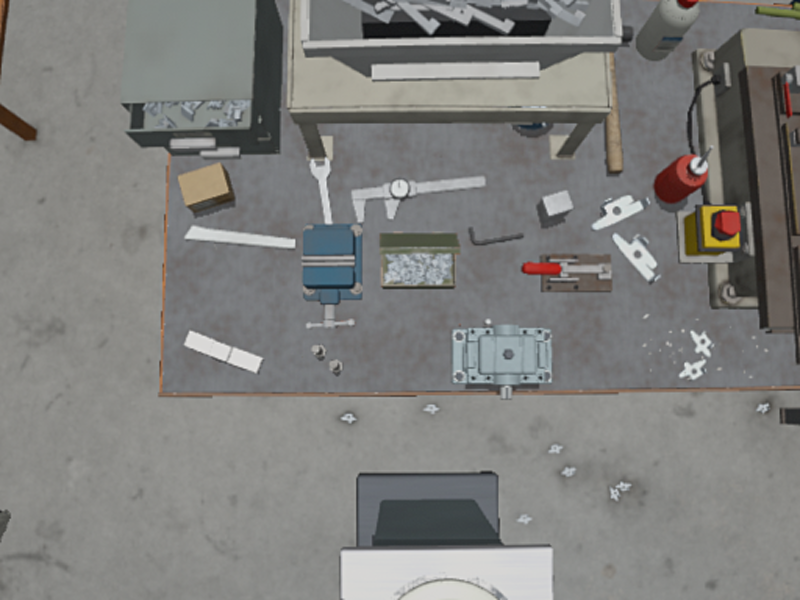

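View pics/scene0.png

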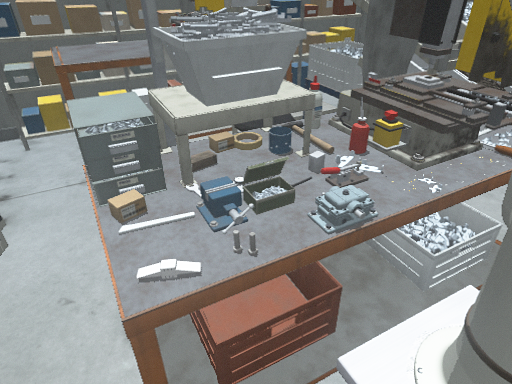

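The top view shows the wedge at about (223,352) and the housing at about (502,355) in the 800-px picture. The scraper is at (240,237), the vice at (332,262), and the bolts at (319,351) and (336,366). The scene view agrees: the wedge lies clear at the left.

```bash
cat > h.py <<'E'
import cv2,numpy as np
from plant import ctrl,cams
def cast(m,px,z):
    """pixels -> world points on the plane z"""
    px=np.asarray(px,float).reshape(-1,1,2)
    n=cv2.undistortPoints(px,np.asarray(m["mtx"]),np.asarray(m["D"])).reshape(-1,2)
    T=np.asarray(m["camera_from_world"]);R=T[:3,:3];c=-R.T@T[:3,3]
    d=np.c_[n,np.ones(len(n))]@R
    return c+d*((z-c[2])/d[:,2])[:,None]
def proj(m,P):
    T=np.asarray(m["camera_from_world"])
    return cv2.projectPoints(np.asarray(P,float).reshape(-1,1,3),cv2.Rodrigues(T[:3,:3])[0],T[:3,3],np.asarray(m["mtx"]),np.asarray(m["D"]))[0].reshape(-1,2)
def snap(n,name):
    m=cams.camera_model(n);im=cams.snapshot(n)[:,:,::-1].copy();cv2.imwrite(f"pics/{name}.png",im);return m,im
def st():
    s=ctrl.sense();q=s["tool_rot"];yaw=np.degrees(2*np.arctan2(q[2],q[1]))
    print("t",round(s["clock"],2),"p",np.round(s["eef_pos"],4),"rot",np.round(q,4),"yaw(tool x)",round(yaw,2),"F",np.round(s["contact_force"],1),"w",round(s["grip_width"],4),round(s["finger_force"],1));return s
E
python3 - <<'E'
from h import *
m=cams.camera_model("top");im=cv2.imread("pics/top0.png")
g=im.min(2)
roi=np.zeros_like(g);roi[195:250,105:180]=1
mask=((g>170)&(roi>0)).astype(np.uint8)
c=max(cv2.findContours(mask,0,2)[0],key=cv2.contourArea)
r=cv2.minAreaRect(c);print(r)
for z in(0.01,.03):
  b=cast(m,cv2.boxPoints(r),z);print(z,np.round(b[:,:2],4).tolist(),b.mean(0))
# housing corners
print(cast(m,np.array([[453,329],[551,329],[551,384],[453,386]])*.64,.009).round(4).tolist(), cast(m,[[508*.64,353*.64]],.073))
print(cast(m,np.array([[319,351],[336,366],[240,237],[358,300]])*.64,.04).round(3).tolist())
E
```

```text
((142.1986083984375, 224.6370086669922), (49.508399963378906, 10.416661262512207), 20.556045532226562)
0.01 [[0.4572, 0.3987], [0.4805, 0.3904], [0.4387, 0.2778], [0.4157, 0.2863]] [0.4480104  0.33828615 0.01      ]
0.03 [[0.456, 0.3923], [0.4789, 0.3841], [0.4379, 0.2738], [0.4153, 0.282]] [0.44701907 0.33304241 0.03      ]
[[0.4793, -0.0127, 0.009], [0.4781, -0.1622, 0.009], [0.3948, -0.1598, 0.009], [0.3934, -0.0114, 0.009]] [[ 0.43944137 -0.08519252  0.073     ]]
[[0.446, 0.187, 0.04], [0.424, 0.162, 0.04], [0.617, 0.307, 0.04], [0.521, 0.129, 0.04]]
```

View pics/wrist0.png

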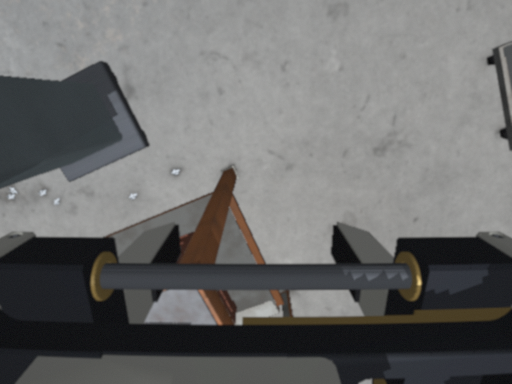

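The wrist view shows the bench edge and floor, with no useful target yet. I'll move above the wedge and look again.

{"fn": "play_rows", "kwargs": {
  "deltas": [
    [[0,0.194,-0.264,0,-87.4],[0,0.194,-0.264,0,-87.4],[0,0.194,-0.264,0,-87.4],[0,0.194,-0.264,0,-87.4],[0,0.194,-0.264,0,-87.4],[0,0.194,-0.264,-0.04,-87.4],[0,0.194,-0.264,-0.04,-87.4],[0,0.194,-0.264,-0.04,-87.4]]
  ]
}}

```text
clock: 1.15
eef_pos: [0.4468, 0.3339, 0.2513]
tool_rot: [0.0, 0.815, 0.579, -0.001]
contact_force: [0.7, -0.9, 0.0]
grip_width: 0.0917
finger_force: 0.0
```

{"fn": "play_rows", "kwargs": {
  "deltas": [
    [[0,0,0,0,0],[0,0,0,0,0],[0,0,0,0,0]]
  ]
}}

```text
clock: 1.52
eef_pos: [0.4469, 0.3348, 0.2523]
tool_rot: [-0.0, 0.813, 0.583, 0.0]
contact_force: [0.6, 0.1, -0.9]
grip_width: 0.0918
finger_force: 0.0
```

Run:
```python
from h import *
s=st();print(np.round(s["qpos"],2))
m,im=snap("wrist","w1")
g=im.min(2);mask=(g>170).astype(np.uint8)
for c in cv2.findContours(mask,0,2)[0]:
  if cv2.contourArea(c)>400:
    r=cv2.minAreaRect(c);b=cast(m,cv2.boxPoints(r),.03);print(r,cv2.contourArea(c),np.round(b[:,:2],4).tolist(),b.mean(0))
```

```text
t 1.52 p [0.4469 0.3348 0.2523] rot [-0.000e+00  8.127e-01  5.827e-01  1.000e-04] yaw(tool x) 71.28 F [ 0.6  0.1 -0.9] w 0.0918 0.0
[-0.64  0.35 -0.06  1.83  0.03  0.96 -1.04]
((477.1000671386719, 216.6999969482422), (20.124608993530273, 83.62893676757812), 63.43495178222656) 728.5 [[0.6329, 0.2034], [0.7272, 0.2216], [0.7369, 0.1942], [0.6405, 0.175]] [0.68439058 0.19855918 0.03      ]
((256.2588806152344, 166.99168395996094), (22.57279396057129, 100.66431427001953), 1.9749339818954468) 1947.5 [[0.4173, 0.2899], [0.4589, 0.3973], [0.4814, 0.3888], [0.4421, 0.2805]] [0.44993073 0.33912247 0.03      ]
((405.8262023925781, 134.03004455566406), (146.1088104248047, 19.746810913085938), 84.95755004882812) 1942.5 [[0.6151, 0.4024], [0.635, 0.3979], [0.6214, 0.2352], [0.5985, 0.2407]] [0.61750116 0.31906209 0.03      ]
```

View pics/w1.png

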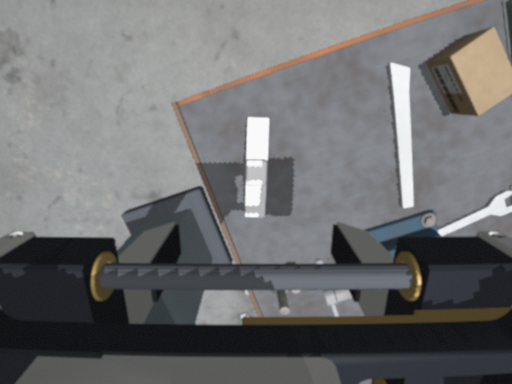

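The wedge is clean in view, about columns 245-270 and rows 117-217, with the block in the lower middle. Next I'll locate its ends at blade height.

Run:
```python
from h import *
def go(n,f,roi):
    m=cams.camera_model(n);im=cv2.imread(f);g=im.min(2);k=np.zeros_like(g);k[roi[0]:roi[1],roi[2]:roi[3]]=1
    c=max(cv2.findContours(((g>130)&(k>0)).astype(np.uint8),0,2)[0],key=cv2.contourArea)
    r=cv2.minAreaRect(c);b=cv2.boxPoints(r)
    d=[np.linalg.norm(b[i]-b[(i+1)%4]) for i in range(2)]
    e=[(b[0]+b[1])/2,(b[2]+b[3])/2] if d[0]<d[1] else [(b[1]+b[2])/2,(b[3]+b[0])/2]
    p=cast(m,e,.0115);v=p[0]-p[1];print(n,r,np.round(p,4).tolist(),"mid",p.mean(0).round(4),"len",np.linalg.norm(v).round(4),"ang",np.degrees(np.arctan2(v[1],v[0])))
go("wrist","pics/w1.png",(105,225,225,290));go("top","pics/top0.png",(195,250,105,180))
st()
```

```text
wrist ((251.5019073486328, 169.95660400390625), (33.055728912353516, 109.15774536132812), 2.4895529747009277) [[0.4661, 0.3949, 0.0115], [0.4176, 0.2708, 0.0115]] mid [0.4419 0.3328 0.0115] len 0.1332 ang 68.64938945571943
top ((142.4383544921875, 224.66439819335938), (50.91289138793945, 11.23594856262207), 20.556047439575195) [[0.4692, 0.3951, 0.0115], [0.4265, 0.2796, 0.0115]] mid [0.4479 0.3373 0.0115] len 0.1231 ang 69.67994381359883
t 1.57 p [0.4469 0.3348 0.2523] rot [-0.000e+00  8.128e-01  5.825e-01  1.000e-04] yaw(tool x) 71.25 F [-0.2 -0.7  0.5] w 0.0913 0.0
```

Run:
```python
from h import *
m=cams.camera_model("wrist")
p=cast(m,[[254.5,217.3],[258,116.7]],.0115);v=p[1]-p[0];print(p.round(4),p.mean(0),np.linalg.norm(v),np.degrees(np.arctan2(v[1],v[0])))
```

```text
[[0.4271 0.2779 0.0115]
 [0.4701 0.3921 0.0115]] [0.44860383 0.33497704 0.0115    ] 0.12196383355767547 69.39919369981287
```

{"fn": "play_rows", "kwargs": {
  "deltas": [
    [[0,0.001,0.001,-0.06,-1.8],[0,0.001,0.001,-0.12,-1.8],[0,0.001,0.001,-0.16,-1.8],[0,0.001,0.001,-0.181,-1.8],[0,0.001,0.001,-0.181,-1.8],[255,0.001,0.001,-0.181,-1.8],[255,0.001,0.001,-0.181,-1.8],[255,0.001,0.001,-0.181,-1.8]]
  ],
  "grip_force": 50
}}

```text
clock: 2.58
eef_pos: [0.4486, 0.3362, 0.0724]
tool_rot: [-0.0, 0.822, 0.569, 0.001]
contact_force: [-0.9, -0.3, -0.9]
grip_width: 0.0667
finger_force: 0.0
```

{"fn": "play_rows", "kwargs": {
  "deltas": [
    [[255,0,0,0,0],[255,0,0,0,0],[255,0,0,0,0],[255,0,0,0,0]]
  ]
}}

```text
clock: 3.08
eef_pos: [0.4479, 0.3357, 0.0712]
tool_rot: [0.0, 0.822, 0.569, -0.0]
contact_force: [0.7, 0.8, -0.3]
grip_width: 0.0264
finger_force: 0.0
```

{"fn": "play_rows", "kwargs": {
  "deltas": [
    [[255,0,0,0,0],[255,0,0,0,0],[255,0,0,0.02,0],[255,0,0,0.08,0],[255,0,0,0.14,0],[255,-0.01,-0.06,0.18,10],[255,-0.01,-0.12,0.18,20.3],[255,-0.01,-0.18,0.18,20.3]]
  ]
}}

```text
clock: 4.08
eef_pos: [0.4382, 0.1602, 0.2536]
tool_rot: [0.001, 0.708, 0.706, 0.002]
contact_force: [1.3, -1.0, -1.4]
grip_width: 0.0237
finger_force: 50.0
```

{"fn": "play_rows", "kwargs": {
  "deltas": [
    [[255,0,-0.05,0,0],[255,0,-0.05,0,0],[255,0,-0.05,0,0]]
  ]
}}

```text
clock: 4.45
eef_pos: [0.4382, 0.112, 0.2522]
tool_rot: [0.0, 0.709, 0.705, 0.001]
contact_force: [-0.4, 0.0, -1.2]
grip_width: 0.024
finger_force: 50.0
```

Run:
```python
from h import *
s=st();print(np.round(s["qpos"],2))
m,im=snap("wrist","w2");mt,it=snap("top","t2")
cv2.imwrite("pics/t2c.png",cv2.resize(it[170:280,230:400],None,fx=4.7,fy=4.7,interpolation=cv2.INTER_CUBIC))
```

```text
t 4.45 p [0.4382 0.112  0.2522] rot [2.000e-04 7.094e-01 7.049e-01 9.000e-04] yaw(tool x) 89.64 F [-0.4  0.  -1.2] w 0.024 50.0
[-0.29  0.17 -0.03  2.08  0.    0.89 -0.32]
```

View pics/w2.png

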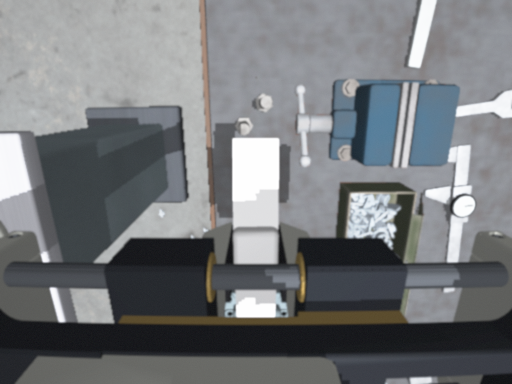

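The wedge is held straight, with its blades along the image vertical (columns 233-280). The housing is hidden behind the gripper, so I'll measure it in the first top picture, which is unobstructed.

Run:
```python
from h import *
im=cv2.imread("pics/top0.png")
c=im[195:260,280:365];cv2.imwrite("pics/hc.png",cv2.resize(c,None,fx=9,fy=9,interpolation=cv2.INTER_CUBIC))
```

```text
(no output)
```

View pics/hc.png

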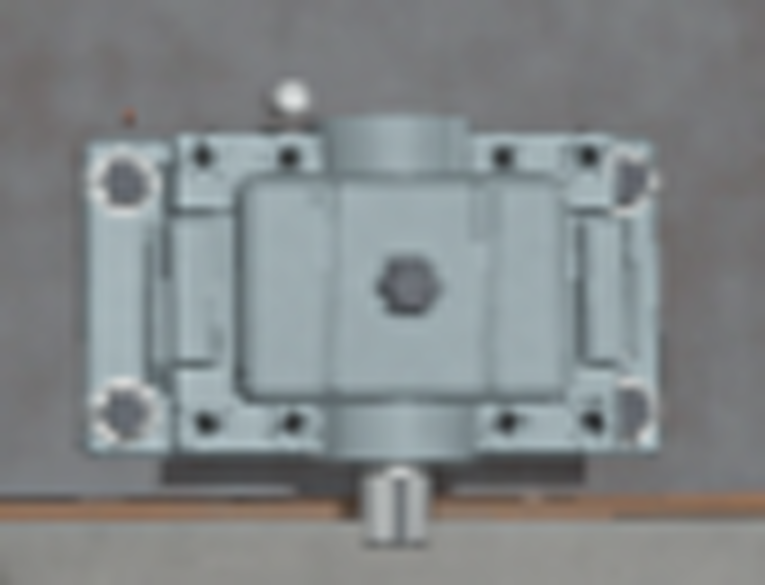

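The crop shows the housing square to the picture, with the breather plug at (410,287). The flange bolt holes are at (203..590,156) and (207..593,421), the left slot ledge at about x=150-180, and the foot's left edge at x=88.

Run:
```python
from h import *
m=cams.camera_model("top");f=lambda a,z:cast(m,(np.array(a,float)+.5)/9-.5+[280,195],z)
print("plug",f([[410,287]],.073))
h=f([[203,156],[590,156],[207,422],[593,421]],.05);print("holes",h.round(4).tolist(),h.mean(0));
for a,b in((0,1),(2,3)): v=h[a]-h[b];print(np.degrees(np.arctan2(v[1],v[0])))
b=f([[125,181],[125,412]],.017);print("fbolts",b.round(4).tolist())
e=f([[88,298],[655,298]],.009);print("foot ends",e)
```

```text
plug [[ 0.43827989 -0.08514688  0.073     ]]
holes [[0.4728, -0.0371, 0.05], [0.472, -0.1355, 0.05], [0.4058, -0.0369, 0.05], [0.4051, -0.1345, 0.05]] [ 0.43892912 -0.08599724  0.05      ]
89.54096745141294
89.55666074048376
fbolts [[0.4689, -0.0202, 0.017], [0.4089, -0.0192, 0.017]]
foot ends [[ 0.43885963 -0.01067481  0.009     ]
 [ 0.43749311 -0.1602625   0.009     ]]
```

{"fn": "play_rows", "kwargs": {
  "deltas": [
    [[255,0.001,-0.06,-0.05,0],[255,0.001,-0.062,-0.1,0],[255,0.001,-0.062,-0.14,0],[255,0.001,-0.062,-0.1498,0],[255,0.001,-0.062,-0.1498,0],[255,0.001,-0.062,-0.1498,0]]
  ]
}}

```text
clock: 5.3
eef_pos: [0.4404, 0.0504, 0.1028]
tool_rot: [0.001, 0.709, 0.705, 0.001]
contact_force: [-0.4, -0.3, -0.6]
grip_width: 0.0238
finger_force: 50.0
```

Run:
```python
from h import *
m,im=snap("scene","s3");st()
cv2.imwrite("pics/s3c.png",cv2.resize(im[130:240,260:400],None,fx=5.4,fy=5.4,interpolation=cv2.INTER_CUBIC))
p=proj(m,[[.439,-.0276,.040],[.439,-.01,.04]]);print(p,(p-[260,130])*5.4)
```

```text
t 5.35 p [0.4404 0.0502 0.1029] rot [0.0008 0.7089 0.7053 0.0014] yaw(tool x) 89.7 F [ 0.3  0.5 -1.4] w 0.0236 50.0
[[324.23399704 209.33398744]
 [318.01751406 211.45406781]] [[346.86358403 428.40353217]
 [313.29457592 439.85196619]]
```

View pics/s3c.png

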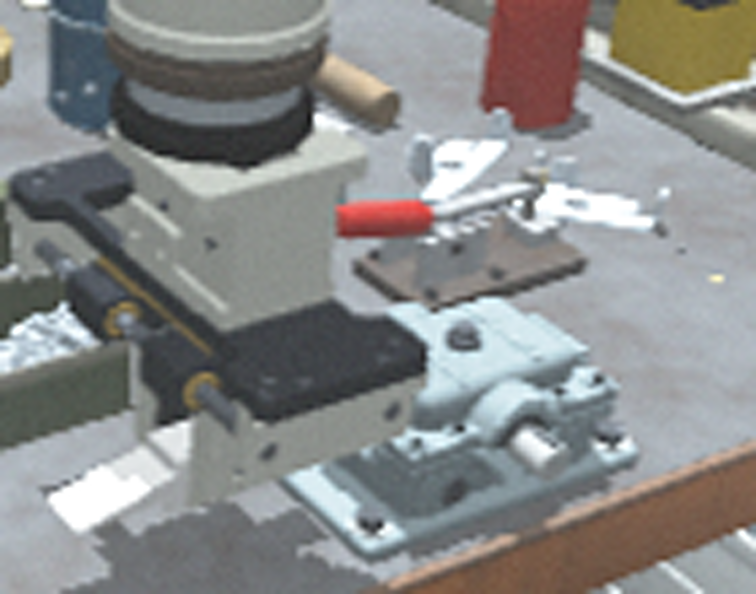

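The scene view shows the wedge hanging level, left of the housing, in line with the slot mouth at about (347,428) in the crop. Starting a careful insertion.

{"fn": "play_rows", "kwargs": {
  "deltas": [
    [[255,-0.001,-0.006,-0.001,0],[255,-0.001,-0.012,-0.001,0],[255,-0.001,-0.016,-0.001,0],[255,-0.001,-0.019,-0.001,0],[255,-0.001,-0.021,-0.001,0],[255,-0.001,-0.021,-0.001,0]]
  ]
}}

```text
clock: 6.1
eef_pos: [0.4386, 0.0282, 0.1007]
tool_rot: [0.0, 0.709, 0.705, 0.0]
contact_force: [-0.4, -0.8, 6.0]
grip_width: 0.024
finger_force: 50.0
```

{"fn": "play_rows", "kwargs": {
  "deltas": [
    [[255,0,-0.0015,0,0],[255,0,-0.003,0,0],[255,0,-0.003,0,0]]
  ]
}}

```text
clock: 6.48
eef_pos: [0.4386, 0.0256, 0.1008]
tool_rot: [0.0, 0.709, 0.705, 0.0]
contact_force: [-0.6, -0.1, 6.2]
grip_width: 0.0236
finger_force: 50.0
```

{"fn": "play_rows", "kwargs": {
  "deltas": [
    [[255,0,-0.0005,0.0005,0],[255,0,-0.001,0.0005,0],[255,0,-0.002,0.0005,0],[255,0,-0.003,0.0005,0],[255,0,-0.003,0.0005,0]]
  ]
}}

```text
clock: 7.1
eef_pos: [0.4381, 0.0223, 0.1009]
tool_rot: [0.0, 0.709, 0.705, 0.0]
contact_force: [0.0, 0.3, 4.4]
grip_width: 0.0236
finger_force: 50.0
```

{"fn": "play_rows", "kwargs": {
  "deltas": [
    [[255,0,-0.001,0,0],[255,0,-0.002,0,0],[255,0,-0.002,0,0]]
  ]
}}

```text
clock: 7.48
eef_pos: [0.438, 0.0203, 0.1009]
tool_rot: [0.0, 0.709, 0.705, -0.0]
contact_force: [-0.3, -0.3, 4.1]
grip_width: 0.0237
finger_force: 50.0
```

{"fn": "play_rows", "kwargs": {
  "deltas": [
    [[255,0,-0.001,0,0],[255,0,-0.002,0,0],[255,0,-0.002,0,0]]
  ]
}}

```text
clock: 7.85
eef_pos: [0.438, 0.0183, 0.1009]
tool_rot: [0.0, 0.709, 0.705, -0.0]
contact_force: [0.4, -0.3, 4.2]
grip_width: 0.0236
finger_force: 50.0
```

{"fn": "play_rows", "kwargs": {
  "deltas": [
    [[255,0,-0.001,0,0],[255,0,-0.0015,0,0],[255,0,-0.0015,0,0]]
  ]
}}

```text
clock: 8.22
eef_pos: [0.4381, 0.0174, 0.1009]
tool_rot: [-0.0, 0.709, 0.705, 0.0]
contact_force: [-0.2, 3.0, 4.5]
grip_width: 0.0234
finger_force: 50.0
```

{"fn": "play_rows", "kwargs": {
  "deltas": [
    [[255,0,-0.0005,0,0],[255,0,-0.001,0,0],[255,0,-0.001,0,0]]
  ]
}}

```text
clock: 8.6
eef_pos: [0.4381, 0.0167, 0.1009]
tool_rot: [-0.0, 0.709, 0.705, 0.0]
contact_force: [-0.4, 5.4, 5.0]
grip_width: 0.0237
finger_force: 50.0
```

{"fn": "play_rows", "kwargs": {
  "deltas": [
    [[255,0,-0.0005,0,0],[255,0,-0.001,0,0],[255,0,-0.001,0,0]]
  ]
}}

```text
clock: 8.98
eef_pos: [0.4381, 0.0161, 0.1009]
tool_rot: [-0.0, 0.709, 0.705, 0.0]
contact_force: [-0.2, 6.5, 4.6]
grip_width: 0.0234
finger_force: 50.0
```

{"fn": "play_rows", "kwargs": {
  "deltas": [
    [[255,0,-0.0005,0,0],[255,0,-0.001,0,0],[255,0,-0.001,0,0]]
  ]
}}

```text
clock: 9.35
eef_pos: [0.4381, 0.0157, 0.101]
tool_rot: [-0.0, 0.709, 0.706, 0.001]
contact_force: [-1.5, 8.5, 4.8]
grip_width: 0.0238
finger_force: 50.0
```

{"fn": "play_rows", "kwargs": {
  "deltas": [
    [[255,0,-0.0005,0,0],[255,0,-0.0005,0,0]]
  ]
}}

```text
clock: 9.6
eef_pos: [0.4381, 0.0154, 0.101]
tool_rot: [-0.001, 0.709, 0.706, 0.001]
contact_force: [-0.9, 8.8, 4.6]
grip_width: 0.0238
finger_force: 50.0
```

```bash
cat >> h.py <<'E'
def avg(n=6):
    F=[];P=[]
    for _ in range(n):
        cams.snapshot("scene");s=ctrl.sense();F.append(s["contact_force"]);P.append(s["eef_pos"])
    print("t",round(s["clock"],2),"F",np.mean(F,0).round(2),"sd",np.std(F,0).round(2),"P",np.mean(P,0).round(5))
E
python3 -c "
from h import *
avg()"
```

```text
t 9.9 F [-0.43  8.78  5.41] sd [0.48 0.44 0.36] P [0.43814 0.01542 0.10096]
```

{"fn": "play_rows", "kwargs": {
  "deltas": [
    [[255,0,-0.0003,0,0],[255,0,-0.0005,0,0]]
  ]
}}

```text
clock: 10.15
eef_pos: [0.4382, 0.0151, 0.101]
tool_rot: [-0.001, 0.709, 0.706, 0.001]
contact_force: [-0.5, 8.6, 5.8]
grip_width: 0.024
finger_force: 50.0
```

```bash
python3 -c "
from h import *
avg()"
```

```text
t 10.45 F [-0.1   9.65  4.93] sd [0.46 0.63 0.37] P [0.43816 0.01512 0.10097]
```

Push averages 9.6 N (about 21 N lift) with no clear yield, so the left end is stiff. I'll ease off and try the right end.

{"fn": "play_rows", "kwargs": {
  "deltas": [
    [[255,0,0.01,0,0],[255,0,0.03,0,0],[255,0,0.035,0.02,0],[255,0,0.035,0.07,0],[255,0,-0.02,0.07,0],[255,0,-0.08,0.07,0],[255,-0.001,-0.14,0.07,0],[255,-0.001,-0.2,0.07,0]]
  ]
}}

```text
clock: 11.45
eef_pos: [0.4357, -0.1889, 0.1703]
tool_rot: [-0.001, 0.709, 0.705, -0.001]
contact_force: [1.0, 0.6, 0.2]
grip_width: 0.0236
finger_force: 50.0
```

{"fn": "play_rows", "kwargs": {
  "deltas": [
    [[255,0,-0.033,0,0],[255,0,-0.033,-0.03,0],[255,0,-0.033,-0.06,0],[255,0,-0.033,-0.0685,0],[255,0,-0.033,-0.0685,0],[255,0,-0.033,-0.0685,0]]
  ]
}}

```text
clock: 12.2
eef_pos: [0.4375, -0.2202, 0.1032]
tool_rot: [0.001, 0.709, 0.705, 0.0]
contact_force: [-0.6, -0.0, -0.2]
grip_width: 0.0235
finger_force: 50.0
```

```bash
python3 -c "
from h import *
avg(3);st()"
```

```text
t 12.35 F [-0.22 -0.45 -1.19] sd [0.6  0.33 0.55] P [ 0.43768 -0.22023  0.10334]
t 12.35 p [ 0.4377 -0.2202  0.1033] rot [9.000e-04 7.092e-01 7.050e-01 4.000e-04] yaw(tool x) 89.67 F [-0.9 -0.9 -0.8] w 0.0235 50.0
```

{"fn": "play_rows", "kwargs": {
  "deltas": [
    [[255,0,0.003,-0.0018,0],[255,0,0.008,-0.0018,0],[255,0,0.013,-0.0018,0],[255,0,0.018,-0.0018,0],[255,0,0.021,-0.0027,0],[255,0,0.023,-0.0027,0],[255,0,0.024,-0.0027,0]]
  ]
}}

```text
clock: 13.22
eef_pos: [0.4383, -0.1964, 0.1007]
tool_rot: [0.001, 0.709, 0.705, 0.001]
contact_force: [0.5, -1.9, 8.0]
grip_width: 0.0239
finger_force: 50.0
```

{"fn": "play_rows", "kwargs": {
  "deltas": [
    [[255,0,0.001,0,0],[255,0,0.002,0,0],[255,0,0.002,0,0]]
  ]
}}

```text
clock: 13.6
eef_pos: [0.4383, -0.1944, 0.1007]
tool_rot: [0.001, 0.709, 0.705, 0.001]
contact_force: [0.9, -1.0, 8.2]
grip_width: 0.0234
finger_force: 50.0
```

{"fn": "play_rows", "kwargs": {
  "deltas": [
    [[255,0,0.001,0.0006,0],[255,0,0.002,0.0006,0],[255,0,0.002,0.0006,0]]
  ]
}}

```text
clock: 13.98
eef_pos: [0.4376, -0.1922, 0.1008]
tool_rot: [0.001, 0.709, 0.705, 0.0]
contact_force: [0.1, -1.3, 5.3]
grip_width: 0.0238
finger_force: 50.0
```

{"fn": "play_rows", "kwargs": {
  "deltas": [
    [[255,0,0.001,0,0],[255,0,0.002,0,0],[255,0,0.002,0,0]]
  ]
}}

```text
clock: 14.35
eef_pos: [0.4377, -0.1908, 0.1009]
tool_rot: [0.001, 0.709, 0.705, 0.0]
contact_force: [-0.8, -3.1, 6.3]
grip_width: 0.0241
finger_force: 50.0
```

{"fn": "play_rows", "kwargs": {
  "deltas": [
    [[255,0,0.0005,0,0],[255,0,0.001,0,0],[255,0,0.001,0,0]]
  ]
}}

```text
clock: 14.72
eef_pos: [0.4377, -0.1903, 0.1009]
tool_rot: [0.001, 0.71, 0.705, 0.0]
contact_force: [-0.7, -4.0, 6.3]
grip_width: 0.0238
finger_force: 50.0
```

{"fn": "play_rows", "kwargs": {
  "deltas": [
    [[255,0,0.0005,0,0],[255,0,0.001,0,0],[255,0,0.001,0,0]]
  ]
}}

```text
clock: 15.1
eef_pos: [0.4377, -0.1896, 0.1009]
tool_rot: [0.002, 0.71, 0.705, 0.0]
contact_force: [-0.3, -4.7, 5.7]
grip_width: 0.0234
finger_force: 50.0
```

```bash
python3 -c "
from h import *
avg(4)"
```

```text
t 15.3 F [-0.18 -4.32  5.68] sd [0.72 0.15 0.12] P [ 0.43773 -0.18958  0.10093]
```

{"fn": "play_rows", "kwargs": {
  "deltas": [
    [[255,0,0.0005,0,0],[255,0,0.001,0,0],[255,0,0.0015,0,0],[255,0,0.0015,0,0]]
  ]
}}

```text
clock: 15.8
eef_pos: [0.4377, -0.1886, 0.101]
tool_rot: [0.002, 0.71, 0.704, -0.0]
contact_force: [0.4, -5.3, 5.9]
grip_width: 0.0237
finger_force: 50.0
```

{"fn": "play_rows", "kwargs": {
  "deltas": [
    [[255,0,0.0005,0,0],[255,0,0.001,0,0],[255,0,0.0015,0,0],[255,0,0.0015,0,0]]
  ]
}}

```text
clock: 16.3
eef_pos: [0.4378, -0.1875, 0.101]
tool_rot: [0.002, 0.71, 0.704, -0.0]
contact_force: [0.3, -6.3, 5.1]
grip_width: 0.0237
finger_force: 50.0
```

{"fn": "play_rows", "kwargs": {
  "deltas": [
    [[255,0,0.0005,0,0],[255,0,0.001,0,0],[255,0,0.0015,0,0],[255,0,0.0015,0,0]]
  ]
}}

```text
clock: 16.8
eef_pos: [0.4378, -0.1864, 0.101]
tool_rot: [0.002, 0.71, 0.704, -0.0]
contact_force: [0.5, -8.7, 5.2]
grip_width: 0.0233
finger_force: 50.0
```

{"fn": "play_rows", "kwargs": {
  "deltas": [
    [[255,0,0.0005,0,0],[255,0,0.001,0,0],[255,0,0.0015,0,0],[255,0,0.0015,0,0]]
  ]
}}

```text
clock: 17.3
eef_pos: [0.4378, -0.1851, 0.101]
tool_rot: [0.002, 0.71, 0.704, -0.0]
contact_force: [-0.2, -9.1, 5.2]
grip_width: 0.0239
finger_force: 50.0
```

```bash
python3 -c "
from h import *
avg(4)"
```

```text
t 17.5 F [ 0.1  -8.48  4.69] sd [0.33 0.47 0.23] P [ 0.4378  -0.18514  0.10104]
```

{"fn": "play_rows", "kwargs": {
  "deltas": [
    [[255,0,0.0005,0,0],[255,0,0.001,0,0],[255,0,0.001,0,0]]
  ]
}}

```text
clock: 17.88
eef_pos: [0.4378, -0.1843, 0.101]
tool_rot: [0.002, 0.71, 0.704, -0.0]
contact_force: [-0.2, -9.6, 4.2]
grip_width: 0.0233
finger_force: 50.0
```

```bash
python3 -c "
from h import *
avg(4)"
```

```text
t 18.07 F [-0.26 -9.23  4.4 ] sd [0.31 0.2  0.62] P [ 0.4378  -0.18428  0.10105]
```

{"fn": "play_rows", "kwargs": {
  "deltas": [
    [[255,0,0.0005,0,0],[255,0,0.001,0,0],[255,0,0.001,0,0]]
  ]
}}

```text
clock: 18.45
eef_pos: [0.4378, -0.1834, 0.101]
tool_rot: [0.003, 0.71, 0.704, -0.0]
contact_force: [0.3, -9.8, 3.8]
grip_width: 0.0236
finger_force: 50.0
```

```bash
python3 -c "
from h import *
avg(4);snap('scene','s5')"
```

```text
t 18.65 F [-0.16 -9.11  4.52] sd [0.68 0.58 0.86] P [ 0.4378  -0.1834   0.10104]
```

Run:
```python
from h import *
a=cv2.imread("pics/scene0.png",0);b=cv2.imread("pics/s5.png",0)
s=np.hstack([a[150:240,290:400],b[150:240,290:400]]);cv2.imwrite("pics/cmp.png",cv2.resize(s,None,fx=3.6,fy=3.6,interpolation=cv2.INTER_CUBIC))
```

```text
(no output)
```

View pics/cmp.png

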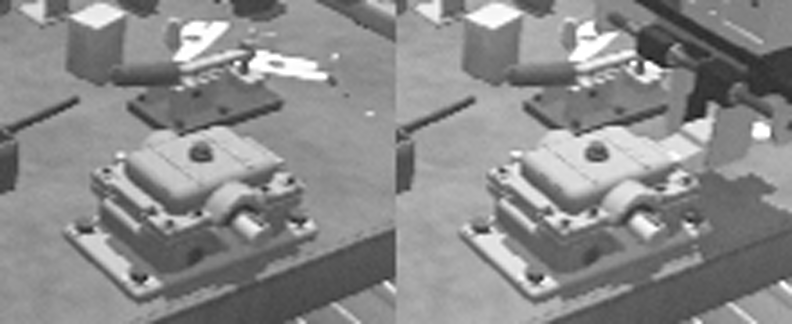

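Left half is before, right half is now. The blade is in the right slot. The plug at (200,150) and the left flange at (100,180) are unobstructed in both, so I'll track the rise by sub-pixel registration.

```bash
cat >> h.py <<'E'
def track(fb,fa="pics/scene0.png"):
    a=cv2.imread(fa,0).astype(np.float32);b=cv2.imread(fb,0).astype(np.float32)
    for nm,(x,y,w,h) in dict(plug=(336,186,20,13),left=(314,193,12,14),frontleft=(330,204,16,11),right=(362,193,12,9),foot=(320,218,24,16)).items():
        W=np.float32([[1,0,x-0],[0,1,y-0]])
        try:
            c,W=cv2.findTransformECC(a[y:y+h,x:x+w],b,W,cv2.MOTION_TRANSLATION,(3,100,1e-5),None,1)
            print(nm,(W[:,2]-[x,y]).round(2),round(c,3))
        except cv2.error: print(nm,"fail")
E
python3 -c "
from h import *
track('pics/s5.png');track('pics/s3.png')"
```

```text
plug [-0.02 -0.09] 0.985
left [-0.09 -0.11] 0.98
frontleft [-0.12 -0.11] 0.968
right [ 0.12 -0.08] 0.86
foot [-0.01 -0.  ] 0.997
plug [ 0.69 -0.22] 0.663
left fail
frontleft [0.04 0.12] 0.777
right [ 0.03 -0.02] 0.997
foot [0.02 0.01] 0.994
```

{"fn": "play_rows", "kwargs": {
  "deltas": [
    [[255,0,0.0005,0,0],[255,0,0.001,0,0],[255,0,0.0015,0,0],[255,0,0.002,0,0],[255,0,0.002,0,0]]
  ]
}}

```text
clock: 19.32
eef_pos: [0.4378, -0.1817, 0.1011]
tool_rot: [0.003, 0.71, 0.704, -0.0]
contact_force: [-0.1, -9.4, 3.5]
grip_width: 0.0236
finger_force: 50.0
```

```bash
python3 -c "
from h import *
avg(4);snap('scene','s6');track('pics/s6.png')"
```

```text
t 19.52 F [ 0.43 -9.61  4.34] sd [0.34 0.5  0.52] P [ 0.4378  -0.18164  0.10106]
plug [-0.03 -0.1 ] 0.985
left [-0.1  -0.14] 0.977
frontleft [-0.13 -0.11] 0.967
right [ 0.2  -0.19] 0.857
foot [-0.    0.01] 0.998
```

{"fn": "play_rows", "kwargs": {
  "deltas": [
    [[255,0,0.0005,0,0],[255,0,0.001,0,0],[255,0,0.0015,0,0],[255,0,0.002,0,0],[255,0,0.002,0,0]]
  ]
}}

```text
clock: 20.2
eef_pos: [0.4378, -0.1799, 0.1011]
tool_rot: [0.003, 0.71, 0.704, -0.001]
contact_force: [-0.5, -10.1, 4.1]
grip_width: 0.0237
finger_force: 50.0
```

```bash
python3 -c "
from h import *
avg(4);snap('scene','s7');track('pics/s7.png');snap('top','t7')
a=cv2.imread('pics/top0.png',0).astype(np.float32);b=cv2.imread('pics/t7.png',0).astype(np.float32)
for x,y,w,h in((318,220,16,14),(300,208,12,10),(300,236,12,10),(284,208,10,40),(330,208,20,10)):
    c,W=cv2.findTransformECC(a[y:y+h,x:x+w],b,np.float32([[1,0,x],[0,1,y]]),cv2.MOTION_TRANSLATION,(3,100,1e-5),None,1);print(x,y,W[:,2]-[x,y],c)
"
```

```text
t 20.4 F [ -0.19 -10.86   4.01] sd [0.1  0.25 0.38] P [ 0.4378  -0.1799   0.10106]
plug [ 0.03 -0.16] 0.977
left [-0.1  -0.15] 0.971
frontleft [-0.13 -0.1 ] 0.968
right [ 0.15 -0.2 ] 0.835
foot [-0.01  0.01] 0.997
318 220 [-0.03561401 -0.0266571 ] 0.9963196750976402
300 208 [-0.03121948  0.02896118] 0.9879400953850072
300 236 [-0.08474731  0.02401733] 0.9930006168746014
284 208 [-7.56835938e-03  6.10351562e-05] 0.9997040737697958
330 208 [-0.1015625  0.0813446] 0.915686340105211
```

Force is stiffening, so I'll ease off and change to the left end.

{"fn": "play_rows", "kwargs": {
  "deltas": [
    [[255,0,-0.003,0,0],[255,0,-0.008,0,0],[255,0,-0.03,0,0],[255,0,-0.045,0.03,0],[255,0,-0.045,0.07,0],[255,0,0.015,0.07,0],[255,0,0.075,0.07,0],[255,0.001,0.135,0.07,0]]
  ]
}}

```text
clock: 21.5
eef_pos: [0.4371, -0.039, 0.17]
tool_rot: [-0.0, 0.709, 0.705, -0.0]
contact_force: [1.8, 0.4, -0.9]
grip_width: 0.0237
finger_force: 50.0
```

{"fn": "play_rows", "kwargs": {
  "deltas": [
    [[255,0,0.06,0,0],[255,0,0.086,0,0],[255,0,0.086,-0.03,0],[255,0,0.086,-0.06,0],[255,0,0.086,-0.0695,0],[255,0,0.086,-0.0695,0],[255,0,0.086,-0.0695,0]]
  ]
}}

```text
clock: 22.38
eef_pos: [0.4386, 0.045, 0.1015]
tool_rot: [0.0, 0.709, 0.705, 0.001]
contact_force: [0.0, 0.5, -1.8]
grip_width: 0.0237
finger_force: 50.0
```

```bash
python3 -c "
from h import *
avg(3);st()"
```

```text
t 22.52 F [ 0.39 -0.01 -0.59] sd [0.37 0.03 0.39] P [0.4387  0.045   0.10164]
t 22.52 p [0.4386 0.045  0.1016] rot [5.000e-04 7.093e-01 7.049e-01 7.000e-04] yaw(tool x) 89.64 F [ 0.8 -0.1 -0.8] w 0.0235 50.0
```

{"fn": "play_rows", "kwargs": {
  "deltas": [
    [[255,0,-0.006,0,0],[255,0,-0.012,0,0],[255,0,-0.018,0,0],[255,0,-0.022,-0.001,0],[255,0,-0.025,-0.0015,0],[255,0,-0.026,-0.0015,0],[255,0,-0.026,-0.0015,0]]
  ]
}}

```text
clock: 23.4
eef_pos: [0.4401, 0.019, 0.1006]
tool_rot: [0.001, 0.709, 0.705, 0.002]
contact_force: [-0.3, 0.4, 12.0]
grip_width: 0.0238
finger_force: 50.0
```

{"fn": "play_rows", "kwargs": {
  "deltas": [
    [[255,0,-0.0005,0,0],[255,0,-0.001,0,0],[255,0,-0.001,0,0]]
  ]
}}

```text
clock: 23.78
eef_pos: [0.44, 0.0182, 0.1006]
tool_rot: [0.001, 0.709, 0.705, 0.002]
contact_force: [0.0, 2.1, 11.2]
grip_width: 0.0232
finger_force: 50.0
```

{"fn": "play_rows", "kwargs": {
  "deltas": [
    [[255,0,-0.0005,0.0011,0],[255,0,-0.001,0.0011,0],[255,0,-0.001,0.0011,0]]
  ]
}}

```text
clock: 24.15
eef_pos: [0.4388, 0.0173, 0.1008]
tool_rot: [0.0, 0.709, 0.705, 0.001]
contact_force: [-0.4, 2.1, 6.4]
grip_width: 0.0234
finger_force: 50.0
```

{"fn": "play_rows", "kwargs": {
  "deltas": [
    [[255,0,-0.001,0,0],[255,0,-0.001,0,0]]
  ]
}}

```text
clock: 24.4
eef_pos: [0.4388, 0.0167, 0.1009]
tool_rot: [0.0, 0.709, 0.705, 0.001]
contact_force: [-0.1, 3.0, 7.3]
grip_width: 0.0234
finger_force: 50.0
```

{"fn": "play_rows", "kwargs": {
  "deltas": [
    [[255,0,-0.001,0,0],[255,0,-0.001,0,0]]
  ]
}}

```text
clock: 24.65
eef_pos: [0.4388, 0.0162, 0.1009]
tool_rot: [0.0, 0.709, 0.705, 0.001]
contact_force: [-1.0, 4.1, 6.7]
grip_width: 0.0235
finger_force: 50.0
```

{"fn": "play_rows", "kwargs": {
  "deltas": [
    [[255,0,-0.001,0,0],[255,0,-0.001,0,0]]
  ]
}}

```text
clock: 24.9
eef_pos: [0.4388, 0.0158, 0.1009]
tool_rot: [-0.0, 0.709, 0.706, 0.001]
contact_force: [-0.2, 5.9, 7.8]
grip_width: 0.0239
finger_force: 50.0
```

{"fn": "play_rows", "kwargs": {
  "deltas": [
    [[255,0,-0.001,0,0],[255,0,-0.001,0,0]]
  ]
}}

```text
clock: 25.15
eef_pos: [0.4388, 0.015, 0.1009]
tool_rot: [-0.0, 0.709, 0.706, 0.001]
contact_force: [0.3, 6.4, 7.3]
grip_width: 0.0235
finger_force: 50.0
```

{"fn": "play_rows", "kwargs": {
  "deltas": [
    [[255,0,-0.0005,0,0],[255,0,-0.001,0,0],[255,0,-0.001,0,0]]
  ]
}}

```text
clock: 25.52
eef_pos: [0.4388, 0.0142, 0.1009]
tool_rot: [-0.0, 0.708, 0.706, 0.001]
contact_force: [0.0, 6.4, 7.6]
grip_width: 0.0233
finger_force: 50.0
```

```bash
python3 -c "
from h import *
avg(4)"
```

```text
t 25.73 F [0.   7.75 7.1 ] sd [0.76 0.72 0.52] P [0.43884 0.01419 0.10091]
```

{"fn": "play_rows", "kwargs": {
  "deltas": [
    [[255,0,-0.0005,0,0],[255,0,-0.001,0,0],[255,0,-0.0015,0,0],[255,0,-0.0015,0,0]]
  ]
}}

```text
clock: 26.22
eef_pos: [0.4389, 0.0128, 0.1009]
tool_rot: [-0.0, 0.708, 0.706, 0.001]
contact_force: [-0.4, 7.5, 6.9]
grip_width: 0.0236
finger_force: 50.0
```

{"fn": "play_rows", "kwargs": {
  "deltas": [
    [[255,0,-0.0005,0,0],[255,0,-0.001,0,0],[255,0,-0.0015,0,0],[255,0,-0.0015,0,0]]
  ]
}}

```text
clock: 26.72
eef_pos: [0.4389, 0.0115, 0.1009]
tool_rot: [-0.0, 0.708, 0.706, 0.002]
contact_force: [-0.2, 7.5, 6.9]
grip_width: 0.0238
finger_force: 50.0
```

```bash
python3 -c "
from h import *
avg(4)"
```

```text
t 26.93 F [0.18 8.79 7.88] sd [0.5  0.21 0.49] P [0.43887 0.0115  0.10091]
```

{"fn": "play_rows", "kwargs": {
  "deltas": [
    [[255,0,-0.0007,0,0],[255,0,-0.0014,0,0],[255,0,-0.002,0,0],[255,0,-0.002,0,0]]
  ]
}}

```text
clock: 27.42
eef_pos: [0.4389, 0.0097, 0.1009]
tool_rot: [-0.0, 0.708, 0.706, 0.002]
contact_force: [-0.2, 9.5, 7.9]
grip_width: 0.0238
finger_force: 50.0
```

```bash
python3 -c "
from h import *
avg(3)"
```

```text
t 27.57 F [-0.19  8.88  7.48] sd [0.28 0.14 0.13] P [0.43891 0.00968 0.10094]
```

{"fn": "play_rows", "kwargs": {
  "deltas": [
    [[255,0,-0.0007,0,0],[255,0,-0.0014,0,0],[255,0,-0.0014,0,0]]
  ]
}}

```text
clock: 27.95
eef_pos: [0.439, 0.0084, 0.101]
tool_rot: [-0.0, 0.708, 0.706, 0.002]
contact_force: [-0.2, 10.2, 7.6]
grip_width: 0.0239
finger_force: 50.0
```

```bash
python3 -c "
from h import *
avg(3);snap('scene','s8');track('pics/s8.png','pics/s3.png')"
```

```text
t 28.1 F [0.38 9.94 7.61] sd [0.18 0.11 0.3 ] P [0.43894 0.00842 0.10094]
plug [ 7.02 -0.1 ] 0.506
left [15.96 -4.02] 0.979
frontleft [  5.64 -11.58] 0.363
right [ 0.32 -0.67] 0.93
foot [ 0.17 -0.21] 0.785
```

The right end shows about 0.67 px of rise, roughly 1.8 mm, and the left end is now moving too. Changing to the right end.

{"fn": "play_rows", "kwargs": {
  "deltas": [
    [[255,0,0.003,0,0],[255,0,0.012,0,0],[255,0,0.04,0.01,0],[255,0,0.045,0.07,0],[255,0,-0.01,0.07,0],[255,0,-0.07,0.07,0],[255,-0.001,-0.13,0.07,0],[255,-0.001,-0.19,0.07,0]]
  ]
}}

```text
clock: 29.15
eef_pos: [0.436, -0.1862, 0.17]
tool_rot: [-0.001, 0.709, 0.705, -0.0]
contact_force: [1.6, 0.8, -0.9]
grip_width: 0.0236
finger_force: 50.0
```

{"fn": "play_rows", "kwargs": {
  "deltas": [
    [[255,0,-0.034,0,0],[255,0,-0.034,-0.03,0],[255,0,-0.034,-0.065,0],[255,0,-0.034,-0.0691,0],[255,0,-0.034,-0.0691,0],[255,0,-0.03,-0.0691,0],[255,0,-0.023,-0.0691,0],[255,0,-0.016,-0.0691,0]]
  ]
}}

```text
clock: 30.15
eef_pos: [0.4374, -0.1997, 0.102]
tool_rot: [0.0, 0.709, 0.705, 0.0]
contact_force: [-0.5, 0.9, -0.2]
grip_width: 0.0237
finger_force: 50.0
```

{"fn": "play_rows", "kwargs": {
  "deltas": [
    [[255,0,0.005,0,0],[255,0,0.012,-0.0006,0],[255,0,0.014,-0.0008,0],[255,0,0.014,-0.0008,0]]
  ]
}}

```text
clock: 30.65
eef_pos: [0.4375, -0.1862, 0.1009]
tool_rot: [0.0, 0.709, 0.705, 0.0]
contact_force: [0.2, 1.4, 5.5]
grip_width: 0.0239
finger_force: 50.0
```

{"fn": "play_rows", "kwargs": {
  "deltas": [
    [[255,0,0.0015,0,0],[255,0,0.002,0,0]]
  ]
}}

```text
clock: 30.9
eef_pos: [0.4376, -0.1856, 0.101]
tool_rot: [0.001, 0.71, 0.705, 0.0]
contact_force: [0.3, -2.1, 6.1]
grip_width: 0.0234
finger_force: 50.0
```

{"fn": "play_rows", "kwargs": {
  "deltas": [
    [[255,0,0.0015,0,0],[255,0,0.002,0,0]]
  ]
}}

```text
clock: 31.15
eef_pos: [0.4376, -0.1841, 0.101]
tool_rot: [0.001, 0.71, 0.704, -0.0]
contact_force: [-0.6, -4.4, 5.2]
grip_width: 0.0235
finger_force: 50.0
```

{"fn": "play_rows", "kwargs": {
  "deltas": [
    [[255,0,0.0015,0,0],[255,0,0.002,0,0]]
  ]
}}

```text
clock: 31.4
eef_pos: [0.4376, -0.1828, 0.101]
tool_rot: [0.002, 0.71, 0.704, -0.0]
contact_force: [-0.7, -5.5, 5.3]
grip_width: 0.0238
finger_force: 50.0
```

{"fn": "play_rows", "kwargs": {
  "deltas": [
    [[255,0,0.001,0,0],[255,0,0.002,0,0],[255,0,0.003,0,0]]
  ]
}}

```text
clock: 31.78
eef_pos: [0.4375, -0.1805, 0.101]
tool_rot: [0.002, 0.71, 0.704, -0.0]
contact_force: [0.0, -8.1, 4.2]
grip_width: 0.0235
finger_force: 50.0
```

{"fn": "play_rows", "kwargs": {
  "deltas": [
    [[255,0,0.001,0,0],[255,0,0.002,0,0],[255,0,0.002,0,0]]
  ]
}}

```text
clock: 32.15
eef_pos: [0.4376, -0.1786, 0.101]
tool_rot: [0.002, 0.71, 0.704, -0.0]
contact_force: [-0.3, -8.9, 3.2]
grip_width: 0.0237
finger_force: 50.0
```

{"fn": "play_rows", "kwargs": {
  "deltas": [
    [[255,0,0.001,0,0],[255,0,0.002,0,0],[255,0,0.002,0,0]]
  ]
}}

```text
clock: 32.52
eef_pos: [0.4376, -0.1768, 0.1011]
tool_rot: [0.002, 0.71, 0.704, -0.0]
contact_force: [-0.3, -9.5, 3.6]
grip_width: 0.0241
finger_force: 50.0
```

```bash
python3 -c "
from h import *
avg(3)"
```

```text
t 32.67 F [ 0.07 -8.34  3.46] sd [0.46 0.38 0.24] P [ 0.43761 -0.1768   0.10106]
```

{"fn": "play_rows", "kwargs": {
  "deltas": [
    [[255,0,0.001,0,0],[255,0,0.0015,0,0],[255,0,0.0015,0,0]]
  ]
}}

```text
clock: 33.05
eef_pos: [0.4376, -0.1756, 0.1011]
tool_rot: [0.002, 0.71, 0.704, -0.001]
contact_force: [-0.5, -9.3, 3.4]
grip_width: 0.0236
finger_force: 50.0
```

```bash
python3 -c "
from h import *
avg(3);snap('scene','s9');track('pics/s9.png','pics/s7.png')"
```

```text
t 33.2 F [-0.3  -9.8   3.19] sd [0.37 0.08 0.38] P [ 0.4376  -0.17561  0.10107]
plug [ 0.06 -0.61] 0.952
left [ 0.19 -0.36] 0.928
frontleft [ 0.16 -0.64] 0.941
right [ 0.38 -0.63] 0.92
foot [0. 0.] 0.998
```

{"fn": "play_rows", "kwargs": {
  "deltas": [
    [[255,0,-0.003,0,0],[255,0,-0.012,0,0],[255,0,-0.045,0.01,0],[255,0,-0.05,0.07,0],[255,0,0.01,0.07,0],[255,0,0.07,0.07,0],[255,0,0.13,0.07,0],[255,0.001,0.19,0.07,0]]
  ]
}}

```text
clock: 34.25
eef_pos: [0.4369, 0.0201, 0.17]
tool_rot: [-0.001, 0.709, 0.705, -0.0]
contact_force: [1.9, 0.6, -0.9]
grip_width: 0.0237
finger_force: 50.0
```

{"fn": "play_rows", "kwargs": {
  "deltas": [
    [[255,0,0.027,0,0],[255,0,0.027,-0.03,0],[255,0,0.027,-0.065,0],[255,0,0.027,-0.0691,0],[255,0,0.027,-0.0691,0],[255,0,0.02,-0.0691,0],[255,0,0.013,-0.0691,0],[255,0,0.006,-0.0691,0]]
  ]
}}

```text
clock: 35.25
eef_pos: [0.4384, 0.0233, 0.102]
tool_rot: [0.0, 0.709, 0.705, 0.0]
contact_force: [-0.5, -1.1, -0.9]
grip_width: 0.0234
finger_force: 50.0
```

{"fn": "play_rows", "kwargs": {
  "deltas": [
    [[255,0,-0.006,0,0],[255,0,-0.011,-0.0004,0],[255,0,-0.011,-0.0005,0]]
  ]
}}

```text
clock: 35.62
eef_pos: [0.4382, 0.0125, 0.101]
tool_rot: [0.0, 0.71, 0.705, 0.0]
contact_force: [1.0, -0.4, 1.6]
grip_width: 0.0239
finger_force: 50.0
```

{"fn": "play_rows", "kwargs": {
  "deltas": [
    [[255,0,-0.0015,-0.0003,0],[255,0,-0.003,-0.0003,0]]
  ]
}}

```text
clock: 35.88
eef_pos: [0.4387, 0.0107, 0.101]
tool_rot: [0.0, 0.709, 0.705, 0.001]
contact_force: [0.1, 2.7, 4.2]
grip_width: 0.0234
finger_force: 50.0
```

{"fn": "play_rows", "kwargs": {
  "deltas": [
    [[255,0,-0.001,0,0],[255,0,-0.002,0,0]]
  ]
}}

```text
clock: 36.12
eef_pos: [0.4387, 0.0097, 0.101]
tool_rot: [-0.0, 0.709, 0.706, 0.001]
contact_force: [-0.2, 6.2, 5.9]
grip_width: 0.0234
finger_force: 50.0
```

{"fn": "play_rows", "kwargs": {
  "deltas": [
    [[255,0,-0.001,0,0],[255,0,-0.002,0,0]]
  ]
}}

```text
clock: 36.38
eef_pos: [0.4387, 0.0085, 0.101]
tool_rot: [-0.0, 0.708, 0.706, 0.001]
contact_force: [0.0, 8.5, 6.2]
grip_width: 0.0235
finger_force: 50.0
```

{"fn": "play_rows", "kwargs": {
  "deltas": [
    [[255,0,-0.001,0,0],[255,0,-0.002,0,0]]
  ]
}}

```text
clock: 36.62
eef_pos: [0.4387, 0.0068, 0.101]
tool_rot: [-0.0, 0.708, 0.706, 0.001]
contact_force: [0.1, 8.3, 6.1]
grip_width: 0.0238
finger_force: 50.0
```

{"fn": "play_rows", "kwargs": {
  "deltas": [
    [[255,0,-0.001,0,0],[255,0,-0.002,0,0],[255,0,-0.002,0,0]]
  ]
}}

```text
clock: 37.0
eef_pos: [0.4388, 0.0048, 0.101]
tool_rot: [-0.0, 0.708, 0.706, 0.001]
contact_force: [-0.6, 8.4, 4.6]
grip_width: 0.0238
finger_force: 50.0
```

{"fn": "play_rows", "kwargs": {
  "deltas": [
    [[255,0,-0.001,0,0],[255,0,-0.002,0,0],[255,0,-0.002,0,0]]
  ]
}}

```text
clock: 37.38
eef_pos: [0.4388, 0.003, 0.101]
tool_rot: [-0.0, 0.708, 0.706, 0.001]
contact_force: [1.1, 8.7, 5.5]
grip_width: 0.0238
finger_force: 50.0
```

{"fn": "play_rows", "kwargs": {
  "deltas": [
    [[255,0,-0.001,0,0],[255,0,-0.002,0,0],[255,0,-0.002,0,0]]
  ]
}}

```text
clock: 37.75
eef_pos: [0.4388, 0.0012, 0.101]
tool_rot: [-0.0, 0.708, 0.706, 0.002]
contact_force: [0.1, 9.8, 5.1]
grip_width: 0.0236
finger_force: 50.0
```

```bash
python3 -c "
from h import *
avg(3)"
```

```text
t 37.9 F [-0.32  9.95  5.84] sd [0.8  0.11 0.39] P [0.43878 0.00121 0.10102]
```

{"fn": "play_rows", "kwargs": {
  "deltas": [
    [[255,0,0.003,0,0],[255,0,0.012,0,0],[255,0,0.048,0.01,0],[255,0,0.052,0.07,0],[255,0,-0.008,0.07,0],[255,0,-0.068,0.07,0],[255,-0.001,-0.128,0.07,0],[255,-0.001,-0.188,0.07,0]]
  ]
}}

```text
clock: 38.9
eef_pos: [0.4359, -0.1915, 0.1701]
tool_rot: [-0.001, 0.709, 0.705, -0.0]
contact_force: [0.7, -0.6, -1.3]
grip_width: 0.0236
finger_force: 50.0
```

{"fn": "play_rows", "kwargs": {
  "deltas": [
    [[255,0,-0.0285,0,0],[255,0,-0.0285,-0.03,0],[255,0,-0.0285,-0.065,0],[255,0,-0.0285,-0.0691,0],[255,0,-0.0285,-0.0691,0],[255,0,-0.0225,-0.0691,0],[255,0,-0.0155,-0.0691,0],[255,0,-0.0085,-0.0691,0]]
  ]
}}

```text
clock: 39.9
eef_pos: [0.4374, -0.1977, 0.1021]
tool_rot: [0.0, 0.709, 0.705, 0.0]
contact_force: [-0.0, -0.0, -1.8]
grip_width: 0.0237
finger_force: 50.0
```

{"fn": "play_rows", "kwargs": {
  "deltas": [
    [[255,0,0.007,0,0],[255,0,0.014,-0.0005,0],[255,0,0.0155,-0.0009,0],[255,0,0.0155,-0.0009,0]]
  ]
}}

```text
clock: 40.4
eef_pos: [0.4375, -0.1828, 0.101]
tool_rot: [0.0, 0.709, 0.705, 0.0]
contact_force: [0.4, 0.4, 4.1]
grip_width: 0.0234
finger_force: 50.0
```

{"fn": "play_rows", "kwargs": {
  "deltas": [
    [[255,0,0.0015,0,0],[255,0,0.003,0,0]]
  ]
}}

```text
clock: 40.65
eef_pos: [0.4375, -0.1805, 0.101]
tool_rot: [0.001, 0.71, 0.705, 0.0]
contact_force: [-0.2, -1.4, 6.4]
grip_width: 0.0236
finger_force: 50.0
```

{"fn": "play_rows", "kwargs": {
  "deltas": [
    [[255,0,0.0015,0,0],[255,0,0.0025,0,0]]
  ]
}}

```text
clock: 40.9
eef_pos: [0.4376, -0.1787, 0.101]
tool_rot: [0.001, 0.71, 0.705, 0.0]
contact_force: [0.1, -4.2, 4.5]
grip_width: 0.0237
finger_force: 50.0
```

{"fn": "play_rows", "kwargs": {
  "deltas": [
    [[255,0,0.0015,0,0],[255,0,0.0025,0,0]]
  ]
}}

```text
clock: 41.15
eef_pos: [0.4375, -0.1769, 0.101]
tool_rot: [0.002, 0.71, 0.704, -0.0]
contact_force: [0.1, -6.5, 4.7]
grip_width: 0.0235
finger_force: 50.0
```

{"fn": "play_rows", "kwargs": {
  "deltas": [
    [[255,0,0.001,0,0],[255,0,0.002,0,0]]
  ]
}}

```text
clock: 41.4
eef_pos: [0.4375, -0.1754, 0.101]
tool_rot: [0.002, 0.71, 0.704, -0.0]
contact_force: [-0.1, -8.2, 3.7]
grip_width: 0.0235
finger_force: 50.0
```

{"fn": "play_rows", "kwargs": {
  "deltas": [
    [[255,0,0.001,0,0],[255,0,0.002,0,0],[255,0,0.002,0,0]]
  ]
}}

```text
clock: 41.78
eef_pos: [0.4375, -0.1735, 0.101]
tool_rot: [0.002, 0.71, 0.704, -0.0]
contact_force: [0.1, -6.8, 4.5]
grip_width: 0.0234
finger_force: 50.0
```

{"fn": "play_rows", "kwargs": {
  "deltas": [
    [[255,0,0.001,0,0],[255,0,0.002,0,0],[255,0,0.002,0,0]]
  ]
}}

```text
clock: 42.15
eef_pos: [0.4375, -0.1717, 0.1011]
tool_rot: [0.002, 0.71, 0.704, -0.0]
contact_force: [1.3, -8.2, 4.4]
grip_width: 0.0233
finger_force: 50.0
```

```bash
python3 -c "
from h import *
avg(3)"
```

```text
t 42.3 F [-0.37 -7.98  4.53] sd [0.69 0.46 0.2 ] P [ 0.43754 -0.17169  0.10105]
```

{"fn": "play_rows", "kwargs": {
  "deltas": [
    [[255,0,0.001,0,0],[255,0,0.0015,0,0],[255,0,0.0015,0,0]]
  ]
}}

```text
clock: 42.68
eef_pos: [0.4376, -0.1705, 0.1011]
tool_rot: [0.002, 0.71, 0.704, -0.0]
contact_force: [0.3, -8.4, 3.9]
grip_width: 0.0235
finger_force: 50.0
```

```bash
python3 -c "
from h import *
avg(3);snap('scene','s10');track('pics/s10.png','pics/s7.png')"
```

```text
t 42.83 F [ 0.24 -8.79  3.31] sd [0.22 0.23 0.19] P [ 0.43752 -0.17049  0.10105]
plug [-0.02 -1.25] 0.951
left [ 0.22 -0.99] 0.854
frontleft fail
right [ 0.05 -1.04] 0.843
foot [-0.  0.] 0.998
```

{"fn": "play_rows", "kwargs": {
  "deltas": [
    [[255,0,0.001,0,0],[255,0,0.002,0,0],[255,0,0.002,0,0]]
  ]
}}

```text
clock: 43.25
eef_pos: [0.4375, -0.1686, 0.1011]
tool_rot: [0.002, 0.71, 0.704, -0.0]
contact_force: [-0.1, -9.5, 3.4]
grip_width: 0.0238
finger_force: 50.0
```

{"fn": "play_rows", "kwargs": {
  "deltas": [
    [[255,0,-0.003,0,0],[255,0,-0.012,0,0],[255,0,-0.05,0.01,0],[255,0,-0.055,0.07,0],[255,0,0.005,0.07,0],[255,0,0.065,0.07,0],[255,0,0.125,0.07,0],[255,0.001,0.185,0.07,0]]
  ]
}}

```text
clock: 44.25
eef_pos: [0.4368, 0.0217, 0.1701]
tool_rot: [-0.001, 0.709, 0.705, -0.0]
contact_force: [1.2, 0.3, -1.7]
grip_width: 0.0238
finger_force: 50.0
```

{"fn": "play_rows", "kwargs": {
  "deltas": [
    [[255,0,0.025,0,0],[255,0,0.025,-0.03,0],[255,0,0.025,-0.065,0],[255,0,0.025,-0.0691,0],[255,0,0.025,-0.0691,0],[255,0,0.018,-0.0691,0],[255,0,0.011,-0.0691,0],[255,0,0.004,-0.0691,0]]
  ]
}}

```text
clock: 45.25
eef_pos: [0.4384, 0.0228, 0.1021]
tool_rot: [0.0, 0.709, 0.705, 0.001]
contact_force: [0.6, 0.6, -0.5]
grip_width: 0.0236
finger_force: 50.0
```

{"fn": "play_rows", "kwargs": {
  "deltas": [
    [[255,0,-0.007,0,0],[255,0,-0.013,-0.0005,0],[255,0,-0.0145,-0.0008,0],[255,0,-0.0145,-0.0008,0]]
  ]
}}

```text
clock: 45.75
eef_pos: [0.4385, 0.0089, 0.101]
tool_rot: [0.0, 0.709, 0.705, 0.0]
contact_force: [-0.1, -1.2, 4.6]
grip_width: 0.0234
finger_force: 50.0
```

{"fn": "play_rows", "kwargs": {
  "deltas": [
    [[255,0,-0.0015,0,0],[255,0,-0.0025,0,0]]
  ]
}}

```text
clock: 46.0
eef_pos: [0.4385, 0.0071, 0.101]
tool_rot: [0.0, 0.709, 0.705, 0.001]
contact_force: [0.6, 1.2, 5.1]
grip_width: 0.0237
finger_force: 50.0
```

{"fn": "play_rows", "kwargs": {
  "deltas": [
    [[255,0,-0.0015,0,0],[255,0,-0.0025,0,0]]
  ]
}}

```text
clock: 46.25
eef_pos: [0.4385, 0.0046, 0.101]
tool_rot: [0.0, 0.709, 0.705, 0.001]
contact_force: [0.8, 1.9, 5.4]
grip_width: 0.0237
finger_force: 50.0
```

{"fn": "play_rows", "kwargs": {
  "deltas": [
    [[255,0,-0.001,0,0],[255,0,-0.002,0,0],[255,0,-0.003,0,0]]
  ]
}}

```text
clock: 46.62
eef_pos: [0.4386, 0.0028, 0.101]
tool_rot: [-0.0, 0.709, 0.706, 0.001]
contact_force: [-0.7, 5.0, 3.5]
grip_width: 0.0236
finger_force: 50.0
```

{"fn": "play_rows", "kwargs": {
  "deltas": [
    [[255,0,-0.001,0,0],[255,0,-0.002,0,0],[255,0,-0.002,0,0]]
  ]
}}

```text
clock: 47.0
eef_pos: [0.4386, 0.0016, 0.101]
tool_rot: [-0.0, 0.708, 0.706, 0.001]
contact_force: [0.4, 6.6, 5.4]
grip_width: 0.0238
finger_force: 50.0
```

{"fn": "play_rows", "kwargs": {
  "deltas": [
    [[255,0,-0.001,0,0],[255,0,-0.002,0,0],[255,0,-0.002,0,0]]
  ]
}}

```text
clock: 47.38
eef_pos: [0.4387, -0.0002, 0.101]
tool_rot: [-0.0, 0.708, 0.706, 0.001]
contact_force: [0.6, 7.9, 5.0]
grip_width: 0.0237
finger_force: 50.0
```

{"fn": "play_rows", "kwargs": {
  "deltas": [
    [[255,0,-0.001,0,0],[255,0,-0.002,0,0],[255,0,-0.002,0,0]]
  ]
}}

```text
clock: 47.75
eef_pos: [0.4387, -0.002, 0.101]
tool_rot: [-0.0, 0.708, 0.706, 0.001]
contact_force: [0.3, 7.8, 5.7]
grip_width: 0.0238
finger_force: 50.0
```

```bash
python3 -c "
from h import *
avg(3);snap('scene','s11');track('pics/s11.png','pics/s8.png')"
```

```text
t 47.9 F [0.22 7.93 5.33] sd [0.53 0.62 0.17] P [ 0.4387  -0.00194  0.10103]
plug [ 4.07 -1.54] 0.966
left [-2.31  0.89] 0.63
frontleft [-0.39 -0.67] 0.454
right [ 0.21 -0.89] 0.968
foot [0.02 0.  ] 0.991
```

{"fn": "play_rows", "kwargs": {
  "deltas": [
    [[255,0,-0.001,0,0],[255,0,-0.002,0,0],[255,0,-0.002,0,0]]
  ]
}}

```text
clock: 48.32
eef_pos: [0.4387, -0.0037, 0.101]
tool_rot: [-0.001, 0.708, 0.706, 0.002]
contact_force: [0.8, 8.9, 5.4]
grip_width: 0.0234
finger_force: 50.0
```

{"fn": "play_rows", "kwargs": {
  "deltas": [
    [[255,0,0.003,0,0],[255,0,0.012,0,0],[255,0,0.05,0.01,0],[255,0,0.06,0.05,0],[255,0,0.12,0.11,0],[255,0,0.18,0.14,0],[255,0,0.24,0.14,0],[255,0,0.3,0.14,0]]
  ]
}}

```text
clock: 49.32
eef_pos: [0.4379, 0.2765, 0.2406]
tool_rot: [0.0, 0.71, 0.705, 0.0]
contact_force: [1.0, 0.2, -1.2]
grip_width: 0.0237
finger_force: 50.0
```

Run:
```python
from h import *
snap('scene','s12');track('pics/s12.png');st()
a=cv2.imread("pics/scene0.png");b=cv2.imread("pics/s12.png")
s=np.hstack([a[170:240,300:385],b[170:240,300:385]]);cv2.imwrite("pics/cmp2.png",cv2.resize(s,None,fx=4.7,fy=4.7,interpolation=cv2.INTER_CUBIC))
m=cams.camera_model("scene")
for y in(-.0416,-.0856,-.1296):
  print(np.diff(proj(m,[[.4385,y,.055],[.4385,y,.056]]),axis=0))
```

```text
plug [ 0.24 -1.7 ] 0.949
left [ 0.35 -1.38] 0.834
frontleft fail
right [ 0.49 -1.75] 0.921
foot [0.01 0.01] 0.996
t 49.38 p [0.4361 0.287  0.241 ] rot [-0.0021  0.7063  0.7079  0.0034] yaw(tool x) 90.13 F [1.1 9.9 0.8] w 0.0235 50.0
[[ 0.04132369 -0.36023576]]
[[ 0.04996751 -0.35586648]]
[[ 0.05791524 -0.35158611]]
```

View pics/cmp2.png

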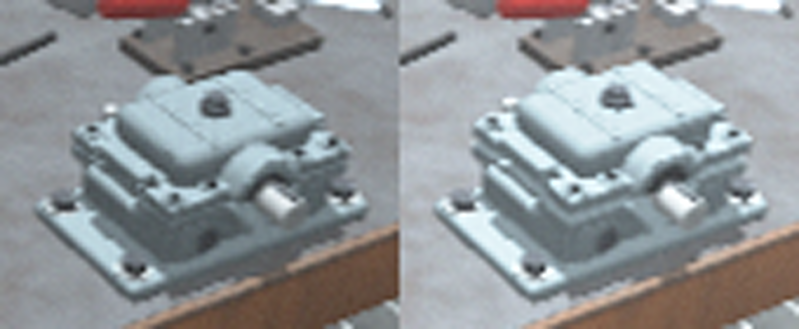

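The cover has visibly risen on both sides: the plug moved from row 104 to 96 in the crop, and a dark gap shows all round. One finer check of the left end follows.

Run:
```python
from h import *
a=cv2.imread("pics/scene0.png",0).astype(np.float32);b=cv2.imread("pics/s12.png",0).astype(np.float32)
for n,(x,y,w,h) in dict(lhole=(315,193,10,8),domeL=(322,186,16,18),lhole2=(331,206,14,8),rhole=(364,195,11,8),rhole2=(366,196,9,7),hub=(346,198,14,8),domeR=(352,184,18,12),flhole=(340,206,10,8)).items():
    try:
        c,W=cv2.findTransformECC(a[y:y+h,x:x+w],b,np.float32([[1,0,x],[0,1,y-1.6]]),cv2.MOTION_TRANSLATION,(3,200,1e-6),None,1);d=W[:,2]-[x,y];print(n,d.round(2),"mm",round(-d[1]/.356,2),round(c,3))
    except cv2.error as e:print(n,"fail")
```

```text
lhole [ 0.12 -1.7 ] mm 4.76 0.857
domeL [ 0.32 -1.48] mm 4.17 0.959
lhole2 [ 0.31 -1.88] mm 5.27 0.941
rhole [ 0.48 -1.76] mm 4.96 0.887
rhole2 [ 0.38 -1.81] mm 5.08 0.924
hub [ 0.44 -1.57] mm 4.4 0.957
domeR [ 1.4  -1.18] mm 3.31 0.903
flhole [ 0.15 -1.74] mm 4.9 0.942
```

{"fn": "play_rows", "kwargs": {
  "deltas": [
    [[255,0.01,0.043,0,-10],[255,0.01,0.043,-0.05,-20.3],[255,0.01,0.043,-0.1,-20.3],[255,0.01,0.043,-0.14,-20.3],[255,0.01,0.043,-0.16,-20.3],[255,0.01,0.043,-0.167,-20.3],[255,0.01,0.043,-0.167,-20.3],[255,0.01,0.043,-0.167,-20.3]]
  ]
}}

```text
clock: 50.38
eef_pos: [0.4483, 0.318, 0.0734]
tool_rot: [0.0, 0.822, 0.569, 0.001]
contact_force: [-0.0, 0.3, -0.6]
grip_width: 0.0238
finger_force: 50.0
```

```bash
python3 -c "
from h import *
avg(2);st()"
```

```text
t 50.48 F [ 0.42 -0.06 -0.8 ] sd [0.09 0.54 0.37] P [0.4484  0.3181  0.07348]
t 50.48 p [0.4484 0.3181 0.0735] rot [0.000e+00 8.224e-01 5.689e-01 6.000e-04] yaw(tool x) 69.34 F [ 0.5  0.5 -0.4] w 0.0235 50.0
```

{"fn": "play_rows", "kwargs": {
  "deltas": [
    [[255,0,0,-0.0012,0],[255,0,0,-0.0026,0],[255,0,0,-0.0026,0],[255,0,0,-0.0026,0]]
  ]
}}

```text
clock: 50.98
eef_pos: [0.4482, 0.318, 0.0711]
tool_rot: [-0.0, 0.822, 0.569, 0.0]
contact_force: [-1.7, -1.3, 6.9]
grip_width: 0.0238
finger_force: 50.0
```

On the bench. Open gently, then rise.

{"fn": "play_rows", "kwargs": {
  "deltas": [
    [[200,0,0,0,0],[160,0,0,0,0],[120,0,0,0,0],[60,0,0,0,0],[0,0,0,0,0],[0,0,0,0,0],[0,0,0,0,0],[0,0,0,0,0]]
  ]
}}

```text
clock: 51.98
eef_pos: [0.448, 0.3179, 0.0703]
tool_rot: [-0.0, 0.822, 0.569, 0.0]
contact_force: [0.2, -0.1, -0.5]
grip_width: 0.0886
finger_force: 0.0
```

{"fn": "play_rows", "kwargs": {
  "deltas": [
    [[0,0,0,0.01,0],[0,0,0,0.04,0],[0,0,0,0.1,0],[0,0,0,0.16,0],[0,0,0,0.18,0],[0,0,0,0.18,0]]
  ]
}}

```text
clock: 52.72
eef_pos: [0.449, 0.3187, 0.253]
tool_rot: [-0.0, 0.822, 0.569, 0.003]
contact_force: [-0.7, -0.7, -1.7]
grip_width: 0.0919
finger_force: 0.0
```

Run:
```python
from h import *
st();m,im=snap("wrist","w9");mask=(im.min(2)>170).astype(np.uint8)
for c in cv2.findContours(mask,0,2)[0]:
  if cv2.contourArea(c)>900:
    r=cv2.minAreaRect(c);print(np.round(r[0]),np.round(r[1]),cast(m,[r[0]],.02).round(3))
snap("scene","s13");track("pics/s13.png","pics/s12.png")
```

```text
t 52.73 p [0.449  0.3187 0.253 ] rot [-2.000e-04  8.224e-01  5.689e-01  2.600e-03] yaw(tool x) 69.35 F [-0.7 -0.7 -1.7] w 0.0919 0.0
[254. 169.] [100.  21.] [[0.451 0.322 0.02 ]]
[399. 117.] [150.  20.] [[0.622 0.321 0.02 ]]
plug [-0.03 -0.01] 0.998
left [-0.01 -0.01] 0.998
frontleft [ 0.   -0.03] 0.998
right [ 0.01 -0.01] 0.998
foot [-0.01  0.  ] 0.998
```

The wedge lies flat where it was released and the cover hasn't moved since. Handing in.

```bash
python3 -c "
from plant import ctrl
print(ctrl.sign_off())"
```

```text
the job is handed in; nothing more can be done
None
```

I handed the job in at about 53 s with the wedge lying flat on the bench. By image tracking both ends of the cover stand about 4 to 5 mm open and look level; the sign-off gave no verdict, so I can't confirm it passed.

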